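# Hold a vee block against a sprung stop for clamping

### The job

The vee block is about to be clamped on the aluminium fixture plate, and you are the third hand. First stand the thickest of the three rectangular gauge blocks upright on the plate as a spacer, just in front of the middle of the sprung stop with a broad face towards it, and let go of it; then set the vee block upright on the plate on the near side of the spacer (away from the stop), groove up and crosswise to the push, and push it along the plate's centre line so that spacer and vee block are pressed squarely against the stop, the stop pushed in about half of its travel (roughly 10 N, never to the end of its travel). Keep that push steady for at least two seconds and finish while still holding it, touching only the vee block; leave the other things on the table where they are.

Things in the scene. Friction and masses are not known exactly. Their poses are not given: they have to be found in the camera images.
- fixture: Fixed aluminium clamping plate, 170 mm along its x, 110 mm along its y, 12 mm thick, with a dark steel bracket (84 mm wide, 44 mm high above the plate) across its +x end; its position and turn about vertical vary. Origin: centre of the plate's underside; the plate's top is at z = 12 mm in its frame. Its x axis is the centre line (a fine scribed line) and points towards the sprung stop and bracket, which is the direction to push; z is up.
- sprung_stop (a joint): Travel of the sprung stop along the fixture's +x: 0 = out (at rest), 0.016 m = end of travel. The spring pushes back with 2 N at the start of the travel plus 1 N per mm: 10 N at half travel (0.008 m). Returns by itself when not pushed.
- stop_face (a point): Centre of the front face of the sprung stop: a plain upright steel plate 60 mm wide, 34 mm high and 10 mm thick that stands 3 mm clear above the fixture plate in front of the bracket, on two guide rods. At rest its face is 26 mm in +x of the fixture's origin, and this point is 32 mm above the fixture's underside; it faces the fixture's -x, and its x axis is the fixture's.
- vee_center (a point): Centre (18 mm above the underside) of the loose steel vee block: 34 mm along its x (grasp across these faces), 45 mm along its y, 36 mm high, 0.3 to 0.55 kg, with a V groove in the top that runs across it along its x (so the grasped faces are those with the V outline). It starts upright on the table. On the fixture its y must lie along the fixture's x, either way round.
- thick_block_center (a point): Centre (17.5 mm above the underside) of the thickest of three upright plain steel gauge blocks, the spacer: 20 mm thick along its y, 30 mm along its x (grasp across these narrow sides to place it), 35 mm high, 0.17 kg. On the fixture its y (thickness) must lie along the fixture's x, either way round. It starts at any of the three gauge blocks' places, which are about 95 mm apart in a row.
- medium_block_center (a point): Centre of the gauge block 12 mm thick (30 mm wide, 35 mm high, upright): not needed, leave it.
- thin_block_center (a point): Centre of the gauge block 10 mm thick (30 mm wide, 35 mm high, upright): not needed, leave it.
- ring_gauge_center (a point): Centre of a flat steel ring, 64 mm across, 20 mm high: leave it.
- flanged_bush_center (a point): Centre of a flanged aluminium bush, 48 mm across, 28 mm high: leave it.
There are look-alikes about, which are no part of the job. What is shaped like the part that bears thick_block_center but purple or turquoise is not meant.

How it is judged:
By the outcome, as a careful person would: the job done as asked, in the order asked, and still so for the second after the job is handed in, while the arm keeps its last pose, push and grip.
It also fails if it takes over 69 s, if anything falls off the work surface, if the arm or the gripper's body presses on something with over 40 N, if the wrist force passes 120 N, or if a joint passes its speed limit or range.

### The arm

A 7-joint arm with a two-finger parallel gripper is mounted at the origin on a cart in front of the work surface, level with it; the furniture and walls round the work are solid. World frame = base frame: x ahead of the robot, y to its left, z up, the work surface at z = 0. Lengths are in m, angles in rad, forces in N, time in s.
With the tool pointing down it reaches from about 0.4 to 0.85 m from the base axis. Payload 10.4 kg.
Tool frame: the origin (TCP) lies between the finger pads; the fingertips stand 14 mm ahead of it and the grasp point (between the pads) lies 5 mm behind it; z points along the fingers, y is the direction in which the jaws open and shut (so a half turn about z gives the same grasp; the last joint's range is limited). The gripper opens to 85 mm and grips with 20 to 120 N. Pads are 22 mm wide; open, the fingers measure 114 mm over their backs; the gripper's body (76 mm by 85 mm) begins 54 mm behind the grasp point. The pads swing forward as they close: fully open they stand 13 mm farther back than shut.
Start: joints at [-1.332, 0.332, -0.065, 1.46, 0.022, 1.35, -0.088], TCP at [0.162, 0.604, 0.245] pointing down, gripper open.
Joint ranges: [-2.6, 2.6], [-0.5, 2.12], [-1.47, 1.34], [0.16, 2.42], [-1.27, 4.41], [0.06, 2.06], [-2.6, 2.6]. Speed limits (rad/s): [2.22, 2.22, 2.79, 2.79, 3.14, 3.14, 3.14].

### API

Orientations are given as a unit quaternion [x, y, z, w].
In Python, from workcell import readout, optics, arm gives the robot as it stands.
- The arm moves only by the shell command python3 -m creep 'ROWS' [FORCE]. ROWS is text: rows parted by semicolons, each of 7 numbers parted by spaces: the opening, from -1 (shut) to 1 (fully open), so that 0 is half open, then the shift along the world's x, y, z in cm, then the turn, a rotation vector about the world's x, y, z in degrees. A call has 1 to 5 rows; each row shifts and turns the commanded pose from where the row before left it; what a row does not reach is not made up. A row lasts 1/8 s, in which the tool goes at most 62.5 mm and 10.7 degrees, less where a joint would pass 70% of its speed; a pose out of reach is approached as far as the arm can. A call with a gripper value outside its range is refused whole. The fingers move at their own pace and stop on an object; FORCE is the grip in N (left out, the last holds). Time passes only in rows, so rows that do not move let the fingers close. It gives the time, the measured TCP pose, the force and the opening at its end, in the units of the state.
- readout.get_state(): the state, without advancing time (a new reading comes with each control period).
- optics.capture(name): name is "side" or "top" or "wrist"; returns the picture (420x560x3 uint8, red, green, blue); there is no depth.
- optics.camera_params(name): a dict with "fx", "fy", "cx", "cy" (pixels), "xyz" and "rotation" of the camera in the world. Camera axes: x right, y up, looking along -z (the intrinsics and any distortion apply to the point x, -y, -z); pixel columns grow to the right and rows downward; lengths in m; the calibration is good to about 2 mm. A picture is of the moment at which its call begins: read the wrist's pose just before it. camera_params takes no time and is no camera call; for the wrist camera it gives the pose at the moment of the call.
- arm.close_job(): hands the job in, once; it reports no verdict.
Trained networks look in the newest picture that a camera, given by its name, has taken for a name from the list of things; names that differ only in an ending like _2 or _b are one class to them, and where a whole thing is asked for, a point or a joint stands for the part that bears it (a point fixed in the world has none). Each returns a list of dicts, best first, with "p" (0 to 1); they miss things now and then, are a little off and sometimes report something else, mostly with a low value. They report only what shows in the picture. A call takes as long as a camera call. They do not tell look-alikes from the thing itself.
- optics.masks_of(camera, thing): "pixels" (420x560 bool, what is visible of it) and "uv" ([column, row] in pixels, amid what is visible of it).
The state is a dict: "time_s": time; "qpos": joint angles; "joint_velocities": joint speeds; "effort": joint torques, N m; "eef_pos": TCP position; "eef_rot": TCP orientation; "wrist_force": force on the tool from outside, world axes, zero at the start; "ft_torque": the same for the moment, N m; "grip_width": finger opening in m.
Only numpy, scipy, OpenCV 4.12 (cv2) and the standard library are available. Lean on these libraries where they do the work, as an engineer would, in place of code of your own. Each camera call takes 0.05 s, during which the arm holds its last target. There are 200 camera calls.

## Working session

There is one attempt and no reset: what is moved stays moved. The work goes in short steps, Python scripts to look and compute and a shell command to move; the robot and the scene stay as the last step left them, time stands still between calls to the robot, and variables do not carry over. Pictures are saved under pics/ and viewed, about 8 in all and at most 12, crops included, and the job is handed in when it is done.

```bash
ls; mkdir -p pics; cat > h.py <<'E'
import numpy as np, cv2
from workcell import readout, optics, arm
def ray(cam,uv,P=None):
    P=P or optics.camera_params(cam)
    R=np.array(P["rotation"],float)
    if R.shape!=(3,3):
        from scipy.spatial.transform import Rotation as Ro
        R=Ro.from_quat(R).as_matrix()
    uv=np.atleast_2d(uv).astype(float)
    d=np.c_[(uv[:,0]-P["cx"])/P["fx"],-(uv[:,1]-P["cy"])/P["fy"],-np.ones(len(uv))]@R.T
    return np.array(P["xyz"]),d
def atz(cam,uv,z,P=None):
    o,d=ray(cam,uv,P); t=(z-o[2])/d[:,2]; return o+t[:,None]*d
def save(n,im): cv2.imwrite("pics/"+n,im[:,:,::-1])
E
python3 - <<'E'
from h import *
s=readout.get_state(); print({k:np.round(v,3) for k,v in s.items()})
for c in("top","side","wrist"):
    print(c,optics.camera_params(c))
    im=optics.capture(c)
    save(c+"0.png",im)
    for t in("fixture","sprung_stop","vee_center","thick_block_center","medium_block_center","thin_block_center"):
        for m in optics.masks_of(c,t):
            r=cv2.minAreaRect(np.argwhere(m["pixels"])[:,::-1].astype(np.float32))
            print(c,t,round(m["p"],2),np.round(m["uv"]),m["pixels"].sum(),np.round(r[1]),round(r[2]),np.round(im[m["pixels"]].mean(0)))
E
```

```text
pics
{'time_s': np.float64(0.0), 'qpos': array([-1.332,  0.333, -0.065,  1.461,  0.022,  1.35 , -0.088]), 'joint_velocities': array([-0.002,  0.001, -0.001, -0.001, -0.   ,  0.   ,  0.001]), 'effort': array([ 1.0000e-03, -6.2546e+01,  5.0000e-02, -3.9159e+01,  1.6000e-02,
        1.0000e-02,  0.0000e+00]), 'eef_pos': array([0.162, 0.603, 0.245]), 'eef_rot': array([ 0.131,  0.991, -0.001, -0.   ]), 'wrist_force': array([ 0.124,  0.036, -0.346]), 'ft_torque': array([0.022, 0.015, 0.019]), 'grip_width': np.float64(0.085)}
top {'fx': 411.13578554420263, 'fy': 411.13578554420263, 'cx': 287.8771991522762, 'cy': 201.68295098848677, 'xyz': array([ 0.37997825, -0.03711622,  1.03510346]), 'rotation': array([ 0.05896885, -0.06711627, -0.69409507,  0.71431793])}
top fixture 0.78 [366. 203.] 3053 [45. 70.] 27 [178. 174. 171.]
top sprung_stop 0.62 [371. 186.] 229 [25. 13.] 27 [139. 135. 132.]
top vee_center 0.78 [188. 246.] 329 [17. 20.] 23 [155. 149. 142.]
top thick_block_center 0.57 [206. 206.] 148 [11. 14.] 76 [154. 149. 143.]
top medium_block_center 0.47 [241. 210.] 78 [ 7. 12.] 90 [157. 151. 
[... 419 characters left out ...]
 23.] 63 [125. 123. 114.]
side vee_center 0.88 [297. 312.] 893 [35. 30.] 25 [147. 143. 130.]
side thick_block_center 0.61 [218. 237.] 308 [20. 17.] 90 [ 23. 115. 106.]
side thick_block_center 0.58 [247. 283.] 334 [27. 12.] 90 [152. 150. 138.]
side thick_block_center 0.56 [329. 276.] 396 [23. 18.] 90 [ 92.  47. 110.]
side medium_block_center 0.66 [262. 248.] 225 [22. 12.] 90 [132. 129. 117.]
side thin_block_center 0.41 [263. 227.] 347 [19. 20.] 90 [186. 184. 170.]
wrist {'fx': 364.0719342445557, 'fy': 364.0719342445557, 'cx': 284.3960826826988, 'cy': 211.52171442182276, 'xyz': array([0.08643723, 0.62370788, 0.37421804]), 'rotation': array([-0.12178228, -0.09286304,  0.60158231,  0.78399251])}
```

```bash
python3 - <<'E'
from h import *
a=cv2.imread("pics/top0.png")[130:300,130:430]; b=cv2.imread("pics/side0.png")[110:350,170:380]
a=cv2.resize(a,None,fx=2.6,fy=2.6,interpolation=3);cv2.imwrite("pics/a.png",a)
b=cv2.resize(b,None,fx=2.4,fy=2.4,interpolation=3);cv2.imwrite("pics/b.png",b)
E
```

```text
(no output)
```

View pics/a.png

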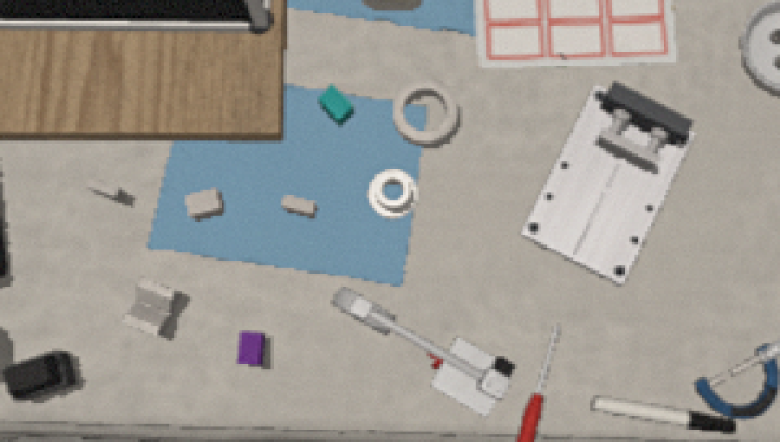

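View pics/b.png

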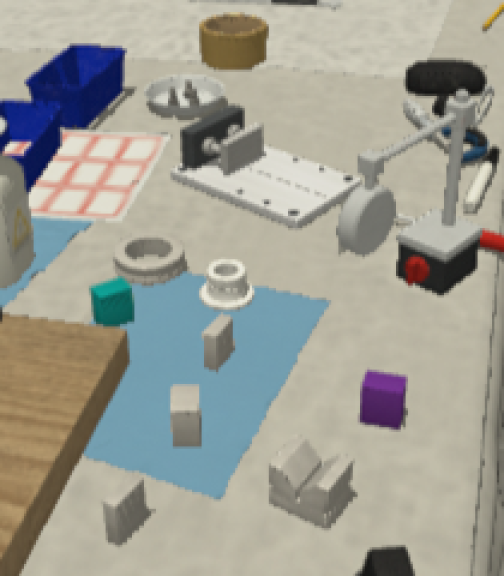

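Top view: the thick steel block is at about (208,207) px, the medium at (244,209), and the thin at (173,203). The vee block is at (188,246) and the fixture at (366,203), with its stop towards the upper right. Purple and turquoise look-alikes, a wooden box and a dial stand are obstacles.

```bash
cat > m.py <<'E'
from h import *
def rect(c,t,z,i=0,im=None):
    ms=optics.masks_of(c,t)
    out=[]
    for m in ms:
        uv=np.argwhere(m["pixels"])[:,::-1]
        p=atz(c,uv,z)[:,:2].astype(np.float32)
        r=cv2.minAreaRect(p*1000)
        out.append((t,round(m["p"],2),np.round(m["uv"]),"c",np.round(np.array(r[0])/1000,4),"size",np.round(r[1],1),"ang",round(r[2],1)))
    return out
E
python3 - <<'E'
from m import *
optics.capture("top")
for t,z in(("fixture",.012),("sprung_stop",.049),("vee_center",.036),("thick_block_center",.035),("medium_block_center",.035),("thin_block_center",.035),("ring_gauge_center",.02),("flanged_bush_center",.02)):
    for o in rect("top",t,z): print(*o)
f=lambda x,y:(130+x/2.6,130+y/2.6)
# hand-picked: plate corners near-left, near-right; scribed line; stop top edge; wood corner
for n,p,z in(("nearL",(524,237),.012),("nearR",(621,283),.012),("line a",(577,253),.012),("line b",(612,178),.012),("brkt L",(613,83),.056),("brkt R",(692,122),.056),("stop L",(600,142),.049),("stop R",(656,169),.049),("wood",(283,135),.0),("dial",(350,300),.1),("stand base",(475,375),.05),("post top",(500,370),.15),("vee a",(140,285),.036),("vee b",(182,290),.036)):
    print(n,atz("top",f(*p),z)[0].round(4))
# side triangulation wood and post
g=lambda x,y:(170+x/2.4,110+y/2.4)
for n,pt,ps in(("wood corner",(283,135),(128,335)),("dial arm end",(345,300),(368,160)),("post top",(505,365),(462,95)),("vee",(157,305),(310,470))):
    o1,d1=ray("top",f(*pt));o2,d2=ray("side",g(*ps))
    A=np.c_[d1[0],-d2[0]];x,*_=np.linalg.lstsq(A,o2-o1,rcond=None)
    print(n,(o1+x[0]*d1[0]).round(3),(o2+x[1]*d2[0]).round(3))
E
```

```text
fixture 0.96 [363. 200.] c [ 0.5787 -0.2394] size [110.  182.1] ang 64.9
sprung_stop 0.73 [368. 186.] c [ 0.6058 -0.2512] size [57.8 30.8] ang 64.2
vee_center 0.83 [186. 249.] c [0.4402 0.1921] size [42.7 47.5] ang 71.3
thick_block_center 0.6 [206. 208.] c [0.5394 0.1495] size [24.9 33.8] ang 16.0
thick_block_center 0.44 [224. 263.] c [0.4045 0.0989] size [24.  31.5] ang 81.8
medium_block_center 0.46 [245. 212.] c [0.5395 0.0603] size [34.2 18.1] ang 77.5
ring_gauge_center 0.54 [287. 167.] c [ 0.6392 -0.0561] size [65.4 58.6] ang 1.7
flanged_bush_center 0.53 [279. 204.] c [ 0.557 -0.028] size [44.8 44.6] ang 46.4
nearL [ 0.5184 -0.1574  0.012 ]
nearR [ 0.4766 -0.2509  0.012 ]
line a [ 0.5044 -0.2086  0.012 ]
line b [ 0.579  -0.2429  0.012 ]
brkt L [ 0.6623 -0.2356  0.056 ]
brkt R [ 0.6266 -0.3101  0.056 ]
stop L [ 0.6062 -0.2243  0.049 ]
stop R [ 0.5817 -0.2771  0.049 ]
wood [0.6149 0.0812 0.    ]
dial [0.4467 0.0043 0.1   ]
stand base [ 0.3856 -0.1094  0.05  ]
post top [ 0.3896 -0.1225  0.15  ]
vee a [0.4596 0.203  0.036 ]
vee b [0.4561 0.1637 0.036 ]
wood corner [0.609 0.078 0.024] [0.61  0.079 0.024]
dial arm end [0.442 0.006 0.163] [0.437 0.005 0.163]
post top [ 0.394 -0.125  0.166] [ 0.378 -0.125  0.166]
vee [0.442 0.189 0.021] [0.442 0.189 0.021]
```

```bash
python3 -m creep '0.2 3.8 -4.5 -0.5 0 0 6; 0.2 3.8 -4.5 -0.5 0 0 6; 0.2 3.8 -4.5 -0.5 0 0 6; 0.2 3.8 -4.5 -0.5 0 0 6; 0.2 3.8 -4.5 -0.5 0 0 6' 40; python3 -m creep '0.2 3.8 -4.5 -0.5 0 0 0; 0.2 3.8 -4.5 -0.5 0 0 0; 0.2 3.8 -4.5 -0.5 0 0 0; 0.2 3.8 -4.5 -0.5 0 0 0; 0.2 0 0 0 0 0 0'
```

```text
time_s: 2.12
eef_pos: [0.3528, 0.3771, 0.2205]
eef_rot: [-0.132, 0.991, 0.0, 0.0]
wrist_force: [0.9, 0.8, 0.9]
grip_width: 0.0507
time_s: 2.75
eef_pos: [0.5062, 0.1937, 0.2001]
eef_rot: [-0.127, 0.992, -0.001, 0.0]
wrist_force: [-0.2, 0.7, -0.5]
grip_width: 0.0513
```

```bash
python3 - <<'E'
from m import *
im=optics.capture("wrist"); save("w1.png",im)
for t,z in(("thick_block_center",.035),("vee_center",.036),("medium_block_center",.035),("thin_block_center",.035)):
    for o in rect("wrist",t,z): print(*o)
E
```

```text
thick_block_center 0.78 [201.  35.] c [0.4037 0.1083] size [26.9 31.1] ang 87.6
thick_block_center 0.77 [ 83. 282.] c [0.6305 0.0442] size [32.  46.9] ang 49.6
thick_block_center 0.7 [230. 214.] c [0.5335 0.1577] size [29.5 33.9] ang 14.9
vee_center 0.61 [307. 116.] c [0.4371 0.2005] size [34.4 45. ] ang 71.8
thin_block_center 0.8 [330. 250.] c [0.5426 0.2519] size [39.2 19.7] ang 73.0
```

View pics/w1.png

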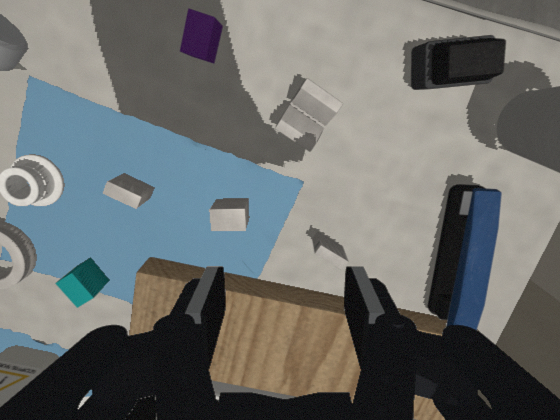

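Wrist picture: the thick steel block is at (230,214), the vee at (307,110) with its groove across, the medium at (128,190), and the purple and turquoise look-alikes are separate. I'll fit box silhouettes to the masks.

```bash
cat > fit.py <<'E'
from h import *
from scipy.optimize import minimize
from scipy.spatial.transform import Rotation as Ro
def proj(P,X):
    c=(X-np.array(P["xyz"]))@Ro.from_quat(P["rotation"]).as_matrix()
    return np.c_[P["cx"]+P["fx"]*c[:,0]/-c[:,2],P["cy"]-P["fy"]*c[:,1]/-c[:,2]]
def boxfit(cam,mask,size,guess,z0=0,P=None):
    "size along own x,y,z; guess x,y,yaw deg -> best pose, IoU"
    P=P or optics.camera_params(cam); S=4
    M=cv2.resize(mask.astype(np.uint8),None,fx=S,fy=S,interpolation=0)
    c=np.array([[i,j,k] for i in(-.5,.5) for j in(-.5,.5) for k in(0,1)])*size
    def iou(p):
        a=np.radians(p[2]);R=np.array([[np.cos(a),-np.sin(a)],[np.sin(a),np.cos(a)]])
        X=np.c_[c[:,:2]@R.T+np.array(p[:2])/1000,c[:,2]+z0]
        h=cv2.convexHull(((proj(P,X)+.5)*S).astype(np.int32)); m=np.zeros_like(M); cv2.fillConvexPoly(m,h,1)
        return (m&M).sum()/(m|M).sum()
    best=max((minimize(lambda p:-iou(p),[guess[0]*1e3,guess[1]*1e3,guess[2]+d],method="Nelder-Mead",options=dict(initial_simplex=np.array([guess[0]*1e3,guess[1]*1e3,guess[2]+d])+np.array([[0,0,0],[8,0,0],[0,8,0],[0,0,10]]))) for d in(-10,0,10)),key=lambda r:-r.fun)
    return best.x.round(1),round(-best.fun,3)
E
python3 - <<'E'
from fit import *
def near(cam,t,uv):
    ms=optics.masks_of(cam,t); return min(ms,key=lambda m:np.hypot(*(np.array(m["uv"])-uv)))["pixels"]
optics.capture("wrist")
print("thick w",boxfit("wrist",near("wrist","thick_block_center",(230,214)),[.03,.02,.035],(.537,.153,106)))
print("vee w",boxfit("wrist",near("wrist","vee_center",(307,116)),[.034,.045,.036],(.44,.195,161)))
print("vee w90",boxfit("wrist",near("wrist","vee_center",(307,116)),[.034,.045,.036],(.44,.195,71)))
optics.capture("top")
for t,uv,s,g in(("thick_block_center",(206,208),[.03,.02,.035],(.537,.15,106)),("vee_center",(186,248),[.034,.045,.036],(.44,.195,71))):
    print("top",t,boxfit("top",near("top",t,uv),s,g))
E
```

```text
thick w (array([540.7, 151.5, 104.6]), np.float64(0.978))
vee w (array([440.4, 194.3,  71.3]), np.float64(0.961))
vee w90 (array([440.6, 194. ,  71.1]), np.float64(0.96))
top thick_block_center (array([541.1, 152.5, 102.3]), np.float64(0.905))
top vee_center (array([441.6, 195.4,  71.6]), np.float64(0.895))
```

```bash
python3 -m creep '0.1 1.2 -1.4 -3.5 0 0 0; 0.1 1.2 -1.4 -3.5 0 0 0; 0.1 1.1 -1.4 -3.5 0 0 0; 0.1 0 0 -2.5 0 0 0; 0.1 0 0 0 0 0 0'; python3 -m creep '0.1 0 0 -3 0 0 0; 0.1 0 0 -1.8 0 0 0; 0.1 0 0 0 0 0 0'
```

```text
time_s: 3.98
eef_pos: [0.5375, 0.1563, 0.0687]
eef_rot: [-0.13, 0.991, -0.001, -0.002]
wrist_force: [-0.3, -0.4, 0.4]
grip_width: 0.0468
time_s: 4.35
eef_pos: [0.5382, 0.1568, 0.0219]
eef_rot: [-0.131, 0.991, -0.0, -0.001]
wrist_force: [0.0, 0.3, 0.1]
grip_width: 0.0469
```

```bash
python3 -m creep '0.1 0.3 -0.5 0 0 0 0; -1 0 0 0 0 0 0; -1 0 0 0 0 0 0; -1 0 0 0 0 0 0; -1 0 0 0 0 0 0' 60
```

```text
time_s: 4.97
eef_pos: [0.5429, 0.1514, 0.0237]
eef_rot: [-0.13, 0.991, 0.0, 0.001]
wrist_force: [0.9, -2.6, 5.2]
grip_width: 0.0289
```

```bash
python3 -m creep '-1 0 0 4 0 0 0; -1 0 0 4 0 0 0; -1 0 -2 4 0 0 0; -1 0.3 -4.5 4 0 0 -8; -1 0.3 -4.5 1 0 0 -8'; python3 -m creep '-1 0.2 -5 0 0 0 -8; -1 0.2 -5 0 0 0 -8; -1 0.2 -5 0 0 0 -7.2; -1 0.2 -5 0 0 0 0; -1 0.2 -4.5 0 0 0 0'; python3 -m creep '-1 0 -2.2 0 0 0 0; -1 0 0 0 0 0 0'
```

```text
time_s: 5.6
eef_pos: [0.5489, 0.0407, 0.1955]
eef_rot: [0.011, 1.0, 0.001, 0.002]
wrist_force: [1.4, -0.6, -2.1]
grip_width: 0.0287
time_s: 6.22
eef_pos: [0.5575, -0.205, 0.1927]
eef_rot: [0.21, 0.978, 0.0, 0.0]
wrist_force: [0.5, 0.1, -1.6]
grip_width: 0.0289
time_s: 6.48
eef_pos: [0.557, -0.2274, 0.1924]
eef_rot: [0.211, 0.977, -0.0, -0.0]
wrist_force: [0.4, 0.1, -0.8]
grip_width: 0.0287
```

```bash
python3 - <<'E'
from m import *
s=readout.get_state();P=optics.camera_params("wrist")
im=optics.capture("wrist"); save("w2.png",im); print(s["eef_pos"],s["eef_rot"])
import json;json.dump({k:np.array(v).tolist() for k,v in P.items()},open("w2.json","w"))
for t,z in(("fixture",.012),("sprung_stop",.049)):
    for o in rect("wrist",t,z): print(*o)
E
```

```text
[ 0.55698446 -0.2273514   0.1924281 ] [ 2.11298659e-01  9.77421482e-01 -3.41412900e-04 -8.03767977e-05]
fixture 0.79 [281. 182.] c [ 0.5654 -0.2302] size [110.  147.7] ang 64.6
sprung_stop 0.74 [276. 247.] c [ 0.5899 -0.2445] size [56.3 14.2] ang 78.2
```

View pics/w2.png

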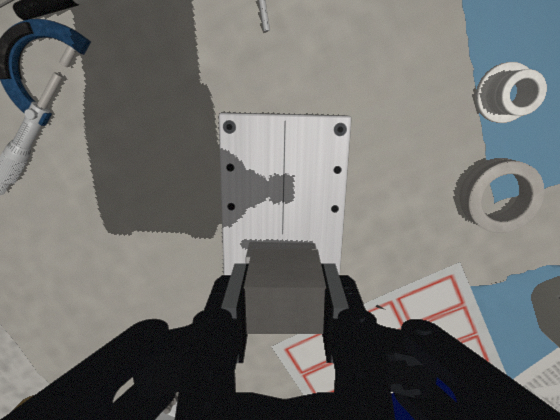

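The wrist picture shows the near plate corners at (221,114) and (349,116) and the scribed line from (285,121) to (283,234). The held block hides the stop.

```bash
cat > fx.py <<'E'
from h import *
import json
def fixture():
    P=json.load(open("w2.json"))
    q=atz("wrist",[(221,114),(349,116),(285,121),(283,234)],.012,P)[:,:2]
    return q
E
python3 - <<'E'
from fx import *
q=fixture(); print(q.round(4), np.linalg.norm(q[1]-q[0]))
e=q[1]-q[0]; l=q[3]-q[2]
print("edge normal",np.degrees(np.arctan2(e[1],e[0]))-90,"line",np.degrees(np.arctan2(l[1],l[0])))
# refine: mask of fixture edges vs line with numeric fit
from fit import boxfit
ms=optics.masks_of("wrist","fixture")[0]["pixels"].copy()
# side edges: per row extents
P=json.load(open("w2.json"))
rows=[r for r in range(122,232,2)]
Lp=np.array([(np.flatnonzero(ms[r])[0]-.0,r) for r in rows]);Rp=np.array([(np.flatnonzero(ms[r])[-1]+1.,r) for r in rows])
for n,pp in(("L",Lp),("R",Rp)):
    X=atz("wrist",pp,.012,P)[:,:2].astype(np.float32); v=cv2.fitLine(X,cv2.DIST_HUBER,0,.001,.001).ravel(); print(n,np.degrees(np.arctan2(v[1],v[0])),v[2:])
mid=atz("wrist",(Lp+Rp)/2,.012,P)[:,:2].astype(np.float32); v=cv2.fitLine(mid,cv2.DIST_HUBER,0,.001,.001).ravel()
ang=np.degrees(np.arctan2(v[1],v[0])); 
for a in(ang,-24.8):
    d=np.array([np.cos(np.radians(a)),np.sin(np.radians(a))]); near=(q[0]+q[1])/2
    print("mid",a,"origin from near edge",near+.085*d, "lateral of scribed line pts vs mid", [(p-v[2:])@[-d[1],d[0]] for p in q])
# held block orient in tool
s=readout.get_state(); x,y=s["eef_rot"][:2]; print("jaw yaw",np.degrees(np.arctan2(y*y-x*x,2*x*y)))
E
```

```text
[[ 0.4772 -0.2491]
 [ 0.5221 -0.154 ]
 [ 0.504  -0.2036]
 [ 0.5943 -0.2465]] 0.10524689681006308
edge normal -25.268904396247734 line -25.421363570701747
L -25.621302 [ 0.52871656 -0.27622652]
R -25.668667 [ 0.56893104 -0.17419028]
mid -25.70675 origin from near edge [ 0.57625013 -0.23842237] lateral of scribed line pts vs mid [np.float64(-0.0526373918404715), np.float64(0.05260642839600585), np.float64(6.888120416220233e-05), np.float64(0.0005666267380821931)]
mid -24.8 origin from near edge [ 0.57682401 -0.23720576] lateral of scribed line pts vs mid [np.float64(-0.05173028567024837), np.float64(0.05351308661782768), np.float64(0.0008998580598630795), np.float64(-0.00018384974102267132)]
jaw yaw 65.91049586864906
```

```bash
python3 -m creep '-1 0.8 -0.5 -3 0 0 -1; -1 0.8 -0.5 -3 0 0 0; -1 0.7 -0.4 -3 0 0 0; -1 0.3 -0.2 -3 0 0 0; -1 0.3 0 -2 0 0 0'; python3 -m creep '-1 0 0 -1 0 0 0; -1 0 0 0 0 0 0; -1 0 0 0 0 0 0'
python3 - <<'E'
from h import *
im=optics.capture("side"); save("s1.png",cv2.resize(im[110:240,200:340],None,fx=5,fy=4.5,interpolation=3))
s=readout.get_state();x,y=s["eef_rot"][:2]; print(s["eef_pos"],"jaw yaw",np.degrees(np.arctan2(y*y-x*x,2*x*y)))
E
```

```text
time_s: 7.3
eef_pos: [0.5867, -0.2399, 0.0509]
eef_rot: [0.217, 0.976, 0.0, -0.001]
wrist_force: [-0.2, -0.2, -0.6]
grip_width: 0.0289
time_s: 7.68
eef_pos: [0.5873, -0.2415, 0.0435]
eef_rot: [0.218, 0.976, 0.0, 0.001]
wrist_force: [-0.6, 0.3, -1.7]
grip_width: 0.0293
[ 0.58733299 -0.24149815  0.04350623] jaw yaw 64.79627063002083
```

View pics/s1.png

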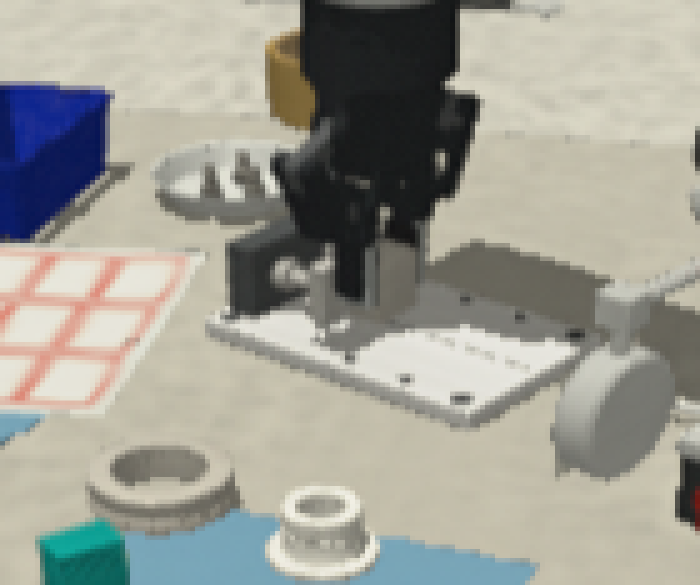

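```bash
python3 -m creep '-1 -0.1 -0.25 -0.4 0 0 0; -1 0 0 -0.3 0 0 0; -1 0 0 0 0 0 0'
```

```text
time_s: 8.1
eef_pos: [0.5857, -0.2442, 0.0358]
eef_rot: [0.218, 0.976, -0.0, 0.0]
wrist_force: [-1.6, -0.4, 3.9]
grip_width: 0.0288
```

```bash
python3 -m creep '0 0 0 0 0 0 0; 0 0 0 0 0 0 0; 0 0 0 0 0 0 0; 0 0 0 0.5 0 0 0; 0 0 0 2 0 0 0'; python3 -m creep '0.2 -1 0.5 5 0 0 0; 0.2 -2 2 5 0 0 0; 0.2 -3 3 3 0 0 0;0.2 -3 4 0 0 0 0; 0.2 0 0 0 0 0 0'
python3 - <<'E'
from m import *
s=readout.get_state();P=optics.camera_params("wrist")
im=optics.capture("wrist"); save("w3.png",im); print(s["eef_pos"],s["eef_rot"])
import json;json.dump({k:np.array(v).tolist() for k,v in P.items()},open("w3.json","w"))
for t,z in(("fixture",.012),("sprung_stop",.049),("thick_block_center",.047)):
    for o in rect("wrist",t,z): print(*o)
from fit import boxfit
for m in optics.masks_of("wrist","thick_block_center"):
    print(m["uv"],boxfit("wrist",m["pixels"],[.03,.02,.035],(.585,-.243,65),.012))
E
```

```text
time_s: 8.72
eef_pos: [0.5851, -0.2435, 0.0603]
eef_rot: [0.218, 0.976, 0.0, -0.001]
wrist_force: [-0.2, 0.8, -0.1]
grip_width: 0.0429
time_s: 9.35
eef_pos: [0.4948, -0.1461, 0.192]
eef_rot: [0.217, 0.976, 0.002, 0.001]
wrist_force: [0.1, -0.6, 0.9]
grip_width: 0.0511
[ 0.49478341 -0.1461197   0.19197343] [2.16555576e-01 9.76268747e-01 1.59417370e-03 6.88776556e-04]
fixture 0.68 [246. 280.] c [ 0.5889 -0.2478] size [109.7 203.6] ang 63.7
sprung_stop 0.68 [241. 346.] c [ 0.6006 -0.2461] size [47.7 39.2] ang 64.8
thick_block_center 0.93 [234. 324.] c [ 0.5769 -0.2385] size [23.5 41.9] ang 58.8
thick_block_center 0.84 [530. 256.] c [0.6234 0.0115] size [54.1 22.7] ang 38.9
[234.0, 323.9] (array([ 586. , -244.3,   55.2]), np.float64(0.668))
[529.7, 256.5] (array([ 585., -243.,   55.]), np.float64(0.0))
```

View pics/w3.png

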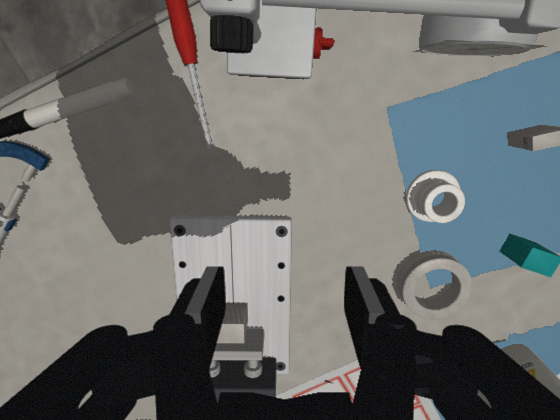

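```bash
python3 -m creep '0.2 1 0 5 0 0 2; 0.2 0 5 1 0 0 2.3; 0.2 0 5.5 0 0 0 2; 0.2 0 5.5 0 0 0 0; 0.2 0 5.5 0 0 0 0'; python3 -m creep '0.2 -2 5.5 0 0 0 0; 0.2 -2 5 -3 0 0 0; 0.2 -2 2 -4 0 0 0; 0.2 0 0 -4 0 0 0; 0.2 0 0 0 0 0 0'
python3 - <<'E'
from m import *
from fit import boxfit
s=readout.get_state();x,y=s["eef_rot"][:2]; print(s["eef_pos"],"jaw yaw",np.degrees(np.arctan2(y*y-x*x,2*x*y)))
im=optics.capture("wrist"); save("w4.png",im)
for m in optics.masks_of("wrist","vee_center"): print("vee",m["uv"],boxfit("wrist",m["pixels"],[.034,.045,.036],(.44,.194,71)))
im=optics.capture("top"); save("t4.png",cv2.resize(im[140:260,310:430],None,fx=5,fy=5,interpolation=3))
for o in rect("top","fixture",.012)+rect("top","sprung_stop",.049): print(*o)
for m in optics.masks_of("top","thick_block_center"): print(m["uv"],boxfit("top",m["pixels"],[.03,.02,.035],(.585,-.243,65),.012))
E
```

```text
time_s: 10.22
eef_pos: [0.5062, 0.0672, 0.2504]
eef_rot: [0.165, 0.986, -0.0, 0.0]
wrist_force: [1.0, -0.8, -0.3]
grip_width: 0.0514
time_s: 10.85
eef_pos: [0.4447, 0.1899, 0.138]
eef_rot: [0.165, 0.986, -0.002, -0.002]
wrist_force: [-0.3, -0.4, 1.0]
grip_width: 0.0507
[0.44467567 0.18986871 0.13801504] jaw yaw 71.04409663588994
vee [292.1, 206.7] (array([444.3, 196.4,  71.7]), np.float64(0.965))
fixture 0.6 [362. 204.] c [ 0.579  -0.2398] size [110.1 182.2] ang 64.4
sprung_stop 0.72 [370. 185.] c [ 0.6055 -0.25  ] size [60.2 33. ] ang 72.7
sprung_stop 0.22 [296. 167.] c [ 0.6319 -0.0567] size [63.6 59.4] ang 1.7
[362.0, 195.6] (array([ 585. , -243.2,   56.6]), np.float64(0.818))
[224.8, 263.9] (array([ 585., -243.,   55.]), np.float64(0.0))
[290.0, 177.1] (array([ 585., -243.,   55.]), np.float64(0.0))
```

View pics/t4.png

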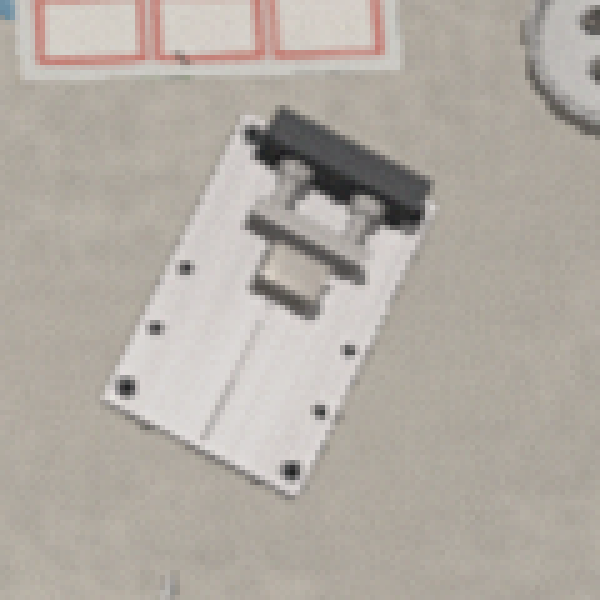

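The spacer stands square and central just in front of the stop (crop ~(288,275)). Now I'll grasp the vee.

```bash
python3 -m creep '0.2 -0.1 0.6 -4 0 0 0; 0.2 0 0 -4 0 0 0; 0.2 0 0 -3 0 0 0; 0.2 0 0 -0.7 0 0 0; 0.2 0 0 0 0 0 0'; python3 -m creep '-1 0 0 0 0 0 0; -1 0 0 0 0 0 0; -1 0 0 0 0 0 0; -1 0 0 0 0 0 0' 100; python3 -m creep '-1 0 0 0 0 0 0; -1 0 0 1 0 0 0; -1 0 0 1 0 0 0; -1 0 0 0 0 0 0'
```

```text
time_s: 11.78
eef_pos: [0.4453, 0.1974, 0.0242]
eef_rot: [0.164, 0.986, 0.0, 0.0]
wrist_force: [-0.6, 0.5, 0.4]
grip_width: 0.0514
time_s: 12.28
eef_pos: [0.4458, 0.1975, 0.0251]
eef_rot: [0.164, 0.986, 0.001, 0.001]
wrist_force: [-1.9, -2.9, 8.7]
grip_width: 0.0321
time_s: 12.78
eef_pos: [0.4454, 0.1977, 0.0445]
eef_rot: [0.164, 0.986, 0.001, 0.001]
wrist_force: [0.6, -0.6, -4.6]
grip_width: 0.0319
```

```bash
python3 -m creep '-1 1 0 5 0 0 0; -1 1.5 0 5 0 0 0; -1 2 -2 5 0 0 0; -1 2 -5 4 0 0 0; -1 1 -5.5 1 0 0 0'; python3 -m creep '-1 1 -5.5 0 0 0 -3; -1 1 -5.5 0 0 0 -3.3; -1 0 -5.5 0 0 0 0; -1 0 -5.5 0 0 0 0; -1 0 -5 -2 0 0 0'; python3 -m creep '-1 0 -2.5 -4 0 0 0; -1 0 0 -4 0 0 0; -1 0 0 -3 0 0 0; -1 0 0 -2 0 0 0; -1 0 0 0 0 0 0'
python3 - <<'E'
from h import *
s=readout.get_state();x,y=s["eef_rot"][:2]; print(s["eef_pos"],"jaw yaw",np.degrees(np.arctan2(y*y-x*x,2*x*y)))
a=np.radians(-25.2);d=np.array([np.cos(a),np.sin(a)]);n=np.array([-d[1],d[0]]);p=s["eef_pos"][:2]-[.5755,-.2388]
print("fixture along,lat mm",1e3*p@d,1e3*p@n)
E
```

```text
time_s: 13.4
eef_pos: [0.5199, 0.0751, 0.2431]
eef_rot: [0.163, 0.987, 0.001, 0.002]
wrist_force: [1.0, -0.7, -5.0]
grip_width: 0.0322
time_s: 14.02
eef_pos: [0.5388, -0.1965, 0.2215]
eef_rot: [0.218, 0.976, 0.0, 0.001]
wrist_force: [1.3, 1.2, -4.6]
grip_width: 0.0323
time_s: 14.65
eef_pos: [0.5377, -0.2189, 0.0895]
eef_rot: [0.218, 0.976, -0.0, -0.001]
wrist_force: [0.3, -0.1, -3.6]
grip_width: 0.0323
[ 0.53767075 -0.21892149  0.08948661] jaw yaw 64.81743807967263
fixture along,lat mm -42.69279229064095 1.8797038447868593
```

```bash
python3 -m creep '-1 -0.1 -0.2 -2 0 0 0; -1 0 0 -2 0 0 0; -1 0 0 -0.7 0 0 0; -1 0 0 0 0 0 0; -1 0 0 0 0 0 0'
python3 - <<'E'
from h import *
s=readout.get_state();x,y=s["eef_rot"][:2]; print(s["eef_pos"],s["wrist_force"],"jaw yaw",np.degrees(np.arctan2(y*y-x*x,2*x*y)))
a=np.radians(-25.2);d=np.array([np.cos(a),np.sin(a)]);n=np.array([-d[1],d[0]]);p=s["eef_pos"][:2]-[.5755,-.2388]
print("fixture along,lat mm",1e3*p@d,1e3*p@n)
w=optics.capture("wrist");t=optics.capture("side")
w=cv2.resize(w,(440,330),interpolation=3) if 0 else w[60:360,130:430]
t=cv2.resize(t[120:210,215:325],(440,360),interpolation=3)
c=np.zeros((360,745,3),np.uint8);c[:300,:300]=w;c[:,305:]=t;save("c5.png",c)
E
```

```text
time_s: 15.28
eef_pos: [0.5378, -0.2216, 0.0441]
eef_rot: [0.218, 0.976, 0.0, 0.0]
wrist_force: [-0.3, -0.5, -3.9]
grip_width: 0.0327
[ 0.53779468 -0.22155039  0.04414329] [-0.31300543 -0.48494199 -3.88775468] jaw yaw 64.79843142402329
fixture along,lat mm -41.46132187616783 -0.4462332997526092
```

View pics/c5.png

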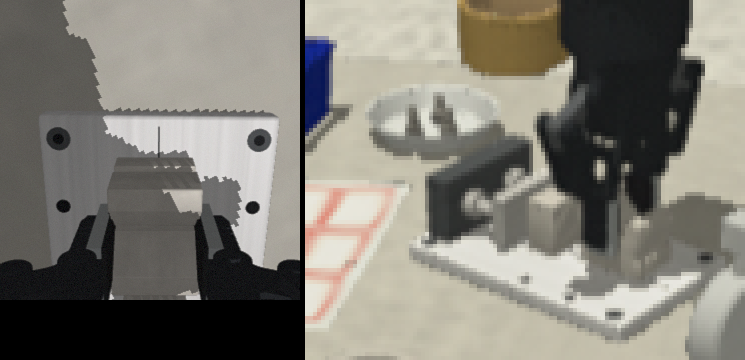

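```bash
cat > st.py <<'E'
from h import *
s=readout.get_state();x,y=s["eef_rot"][:2]
a=np.radians(-25.2);d=np.array([np.cos(a),np.sin(a)]);n=np.array([-d[1],d[0]]);p=s["eef_pos"][:2]-[.5755,-.2388];f=s["wrist_force"]
print("t",s["time_s"],"along,lat mm",(1e3*p@d).round(2),(1e3*p@n).round(2),"z",s["eef_pos"][2].round(4),"yaw",np.degrees(np.arctan2(y*y-x*x,2*x*y)).round(2),"push",(-f[:2]@d).round(2),"latF",(f[:2]@n).round(2),"fz",f[2].round(2),"tq",s["ft_torque"].round(2))
E
python3 -m creep '-1 0 0 -0.4 0 0 0; -1 0 0 -0.2 0 0 0; -1 0 0 0 0 0 0;-1 0 0 0 0 0 0' && python3 st.py
```

```text
time_s: 15.88
eef_pos: [0.5373, -0.2214, 0.0376]
eef_rot: [0.218, 0.976, 0.0, -0.0]
wrist_force: [-0.7, -0.0, -4.1]
grip_width: 0.0323
t 15.875 along,lat mm -41.95 -0.46 z 0.0376 yaw 64.8 push 0.6 latF -0.3 fz -4.06 tq [ 0.02 -0.02 -0.01]
```

```bash
python3 -m creep '-1 0 0 -0.1 0 0 0; -1 0 0 0 0 0 0; -1 0 0 0 0 0 0' && python3 st.py
```

```text
time_s: 16.25
eef_pos: [0.5374, -0.2214, 0.0372]
eef_rot: [0.218, 0.976, 0.0, 0.0]
wrist_force: [-3.6, 1.7, 5.6]
grip_width: 0.0324
t 16.25 along,lat mm -41.83 -0.49 z 0.0372 yaw 64.79 push 3.97 latF 0.01 fz 5.59 tq [ 0.34  0.79 -0.02]
```

```bash
python3 -m creep '-1 0 0 0.04 0 0 0; -1 0.45 -0.21 0 0 0 0; -1 0.45 -0.21 0 0 0 0; -1 0.45 -0.21 0 0 0 0; -1 0 0 0 0 0 0' && python3 st.py; python3 -m creep '-1 0.2 -0.09 0 0 0 0; -1 0.2 -0.09 0 0 0 0; -1 0 0 0 0 0 0' && python3 st.py
```

```text
time_s: 16.88
eef_pos: [0.5517, -0.228, 0.0372]
eef_rot: [0.218, 0.976, -0.0, 0.001]
wrist_force: [1.1, -0.4, 1.6]
grip_width: 0.0323
t 16.875 along,lat mm -26.08 -0.37 z 0.0372 yaw 64.8 push -1.18 latF 0.08 fz 1.64 tq [ 0.   -0.08 -0.02]
time_s: 17.25
eef_pos: [0.5548, -0.2295, 0.0372]
eef_rot: [0.218, 0.976, 0.0, -0.0]
wrist_force: [-4.1, 1.5, 5.7]
grip_width: 0.0321
t 17.25 along,lat mm -22.66 -0.39 z 0.0372 yaw 64.8 push 4.33 latF -0.4 fz 5.74 tq [0.39 0.76 0.02]
```

```bash
python3 -m creep '-1 0.2 -0.09 0 0 0 0; -1 0.18 -0.08 0 0 0 0; -1 0 0 0 0 0 0; -1 0 0 0 0 0 0' && python3 st.py; python3 -m creep '-1 0.18 -0.08 0 0 0 0; -1 0 0 0 0 0 0; -1 0 0 0 0 0 0' && python3 st.py;  python3 -m creep '-1 0.18 -0.08 0 0 0 0; -1 0 0 0 0 0 0; -1 0 0 0 0 0 0' && python3 st.py
```

```text
time_s: 17.75
eef_pos: [0.5585, -0.2312, 0.0372]
eef_rot: [0.218, 0.976, 0.0, -0.0]
wrist_force: [-4.2, 1.7, 7.2]
grip_width: 0.0323
t 17.75 along,lat mm -18.61 -0.33 z 0.0372 yaw 64.79 push 4.53 latF -0.27 fz 7.24 tq [ 0.46  0.94 -0.05]
time_s: 18.12
eef_pos: [0.5601, -0.2319, 0.0372]
eef_rot: [0.218, 0.976, 0.0, -0.0]
wrist_force: [-5.3, 2.2, 7.2]
grip_width: 0.0324
t 18.125 along,lat mm -16.84 -0.28 z 0.0372 yaw 64.8 push 5.76 latF -0.24 fz 7.15 tq [0.47 1.09 0.05]
time_s: 18.5
eef_pos: [0.5619, -0.2327, 0.0372]
eef_rot: [0.218, 0.976, 0.0, -0.0]
wrist_force: [-6.1, 3.0, 6.8]
grip_width: 0.0321
t 18.5 along,lat mm -14.9 -0.25 z 0.0372 yaw 64.79 push 6.76 latF 0.14 fz 6.85 tq [ 0.52  1.1  -0.04]
```

```bash
python3 -m creep '-1 0 0 0.07 0 0 0; -1 0 0 0 0 0 0; -1 0 0 0 0 0 0' && python3 st.py; python3 -m creep '-1 0.18 -0.08 0 0 0 0; -1 0 0 0 0 0 0; -1 0 0 0 0 0 0' && python3 st.py; python3 -m creep '-1 0.18 -0.08 0 0 0 0; -1 0 0 0 0 0 0; -1 0 0 0 0 0 0' && python3 st.py
```

```text
time_s: 18.88
eef_pos: [0.5621, -0.2327, 0.0373]
eef_rot: [0.218, 0.976, -0.0, -0.0]
wrist_force: [-0.7, 0.3, -4.4]
grip_width: 0.0319
t 18.875 along,lat mm -14.7 -0.18 z 0.0373 yaw 64.8 push 0.73 latF 0.01 fz -4.36 tq [ 0.05  0.12 -0.04]
time_s: 19.25
eef_pos: [0.564, -0.2334, 0.0375]
eef_rot: [0.218, 0.976, 0.0, -0.0]
wrist_force: [-1.2, 1.5, -4.7]
grip_width: 0.032
t 19.25 along,lat mm -12.68 -0.05 z 0.0375 yaw 64.8 push 1.68 latF 0.84 fz -4.68 tq [0.17 0.26 0.01]
time_s: 19.62
eef_pos: [0.5656, -0.2342, 0.0376]
eef_rot: [0.218, 0.976, 0.0, -0.0]
wrist_force: [-4.6, 2.2, -3.4]
grip_width: 0.0325
t 19.625 along,lat mm -10.91 -0.1 z 0.0376 yaw 64.8 push 5.13 latF 0.0 fz -3.44 tq [ 0.41  0.96 -0.07]
```

```bash
python3 -m creep '-1 0.18 -0.08 0 0 0 0; -1 0 0 0 0 0 0; -1 0 0 0 0 0 0' && python3 st.py; python3 -m creep '-1 0.16 -0.08 -0.03 0 0 0; -1 0 0 0 0 0 0; -1 0 0 0 0 0 0' && python3 st.py
python3 - <<'E'
from h import *
w=optics.capture("top");t=optics.capture("side")
w=cv2.resize(w[150:230,325:405],(360,360),interpolation=3)
t=cv2.resize(t[125:205,220:315],(428,360),interpolation=3)
save("c6.png",np.hstack([w,t]))
E
```

```text
time_s: 20.0
eef_pos: [0.5672, -0.235, 0.0375]
eef_rot: [0.218, 0.976, 0.0, -0.001]
wrist_force: [-5.2, 2.2, -2.6]
grip_width: 0.0319
t 20.0 along,lat mm -9.09 -0.13 z 0.0375 yaw 64.79 push 5.65 latF -0.17 fz -2.62 tq [ 0.48  1.03 -0.05]
time_s: 20.38
eef_pos: [0.5684, -0.2356, 0.0373]
eef_rot: [0.218, 0.976, 0.0, -0.001]
wrist_force: [-7.1, 2.7, -0.8]
grip_width: 0.032
t 20.375 along,lat mm -7.73 -0.13 z 0.0373 yaw 64.79 push 7.54 latF -0.56 fz -0.78 tq [ 0.7   1.5  -0.06]
```

View pics/c6.png

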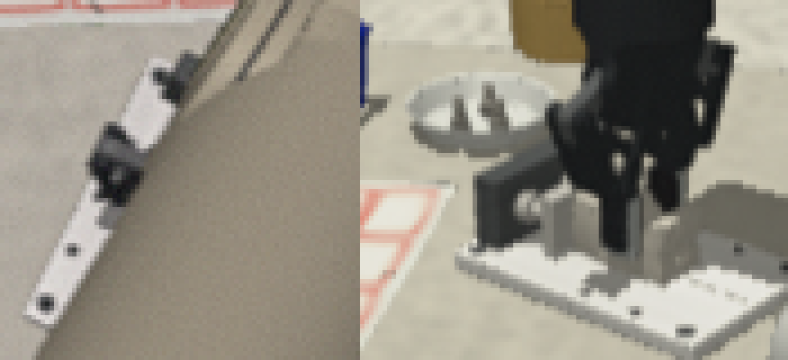

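```bash
python3 -m creep '-1 0.14 -0.06 0 0 0 0; -1 0.14 -0.06 0 0 0 0; -1 0 0 0 0 0 0; -1 0 0 0 0 0 0' && python3 st.py; python3 -m creep '-1 0 0 0 0 0 0; -1 0 0 0 0 0 0' && python3 st.py
```

```text
time_s: 20.98
eef_pos: [0.5707, -0.2367, 0.0373]
eef_rot: [0.218, 0.976, 0.001, -0.002]
wrist_force: [-10.3, 5.4, 3.2]
grip_width: 0.0321
t 20.975 along,lat mm -5.28 -0.13 z 0.0373 yaw 64.78 push 11.6 latF 0.53 fz 3.22 tq [ 1.06  2.16 -0.18]
time_s: 21.22
eef_pos: [0.5707, -0.2366, 0.0373]
eef_rot: [0.218, 0.976, 0.001, -0.002]
wrist_force: [-10.8, 4.7, 2.3]
grip_width: 0.032
t 21.225 along,lat mm -5.31 -0.11 z 0.0373 yaw 64.79 push 11.81 latF -0.35 fz 2.3 tq [ 1.03  2.21 -0.12]
```

```bash
python3 -m creep '-1 0 0 0 0 0 0; -1 0 0 0 0 0 0; -1 0 0 0 0 0 0; -1 0 0 0 0 0 0; -1 0 0 0 0 0 0' >/dev/null; python3 st.py
python3 - <<'E'
from h import *
a=cv2.imread("pics/side0.png"); b=optics.capture("side")[:,:,::-1]
print([ (round(m["p"],2),m["uv"],m["pixels"].sum()) for m in optics.masks_of("side","sprung_stop")])
P=optics.camera_params("side")
from fit import proj
an=np.radians(-25.2);d=np.array([np.cos(an),np.sin(an)]);n=np.array([-d[1],d[0]])
out=[]
for im,tr in((a,0),(b,0),(b,8)):
    c=cv2.resize(im[135:195,230:300],None,fx=5,fy=5,interpolation=3)
    if im is b:
        X=[np.r_[np.array([.5755,-.2388])+(.026+tr/1e3)*d+l*n,z] for l,z in((.03,.015),(.03,.049),(-.03,.049),(-.03,.015))]
        q=((proj(P,np.array(X))-[230,135]+.5)*5).astype(int); cv2.polylines(c,[q],True,(0,0,255) if tr==0 else (0,200,0),1)
    out.append(c)
m=np.vstack([np.hstack(out[:2]),np.hstack([out[2],out[2]*0])]);cv2.imwrite("pics/c7.png",m)
E
```

```text
t 21.85 along,lat mm -5.3 -0.1 z 0.0373 yaw 64.78 push 12.54 latF -0.14 fz 2.68 tq [ 1.    2.23 -0.12]
[]
```

View pics/c7.png

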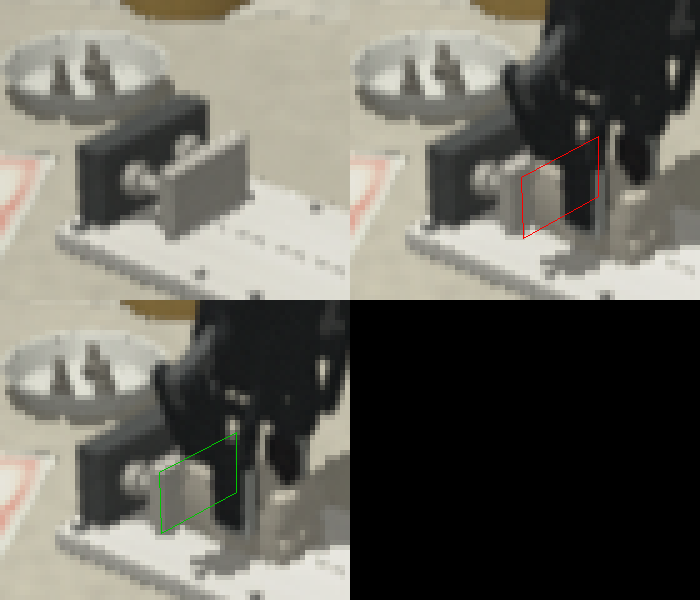

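```bash
python3 - <<'E'
from h import *
from fit import proj
S=10
a=cv2.imread("pics/side0.png"); b=optics.capture("side")[:,:,::-1]; cv2.imwrite("pics/side_end.png",b)
up=lambda i:cv2.resize(i[150:195,240:300].copy(),None,fx=S,fy=S,interpolation=cv2.INTER_CUBIC)
A,B=up(a),up(b)
an=np.radians(-25.2);d=np.array([np.cos(an),np.sin(an)]);n=np.array([-d[1],d[0]])
P=optics.camera_params("side")
f=lambda t:proj(P,np.array([np.r_[np.array([.5755,-.2388])+(.026+t)*d+.03*n,.03]]))[0]
v=f(.008)-f(0); print("8mm px shift",v)
for x0,x1,y0,y1 in((259,266,163,184),(260,266,170,185),(260,268,172,185)):
    T=A[(y0-150)*S:(y1-150)*S,(x0-240)*S:(x1-240)*S]
    R=cv2.matchTemplate(B,T,cv2.TM_CCOEFF_NORMED);_,s,_,l=cv2.minMaxLoc(R)
    sh=np.array([l[0]/S-(x0-240),l[1]/S-(y0-150)]); print(round(s,3),sh,"travel mm",8*sh@v/(v@v))
E
python3 st.py
```

```text
8mm px shift [-2.44795286 -0.90113675]
0.91 [-1.8 -0.8] travel mm 6.028021455875965
0.954 [-1.7 -0.6] travel mm 5.528327021740238
0.962 [-1.8 -0.6] travel mm 5.8161301445497475
t 22.0 along,lat mm -5.3 -0.11 z 0.0373 yaw 64.78 push 12.15 latF -0.22 fz 2.69 tq [ 1.02  2.19 -0.05]
```

```bash
python3 -m creep '-1 0.1 -0.05 0.03 0 0 0; -1 0 0 0 0 0 0; -1 0 0 0 0 0 0' && python3 st.py
```

```text
time_s: 22.38
eef_pos: [0.5714, -0.237, 0.0373]
eef_rot: [0.218, 0.976, 0.001, -0.002]
wrist_force: [-11.3, 4.8, 1.5]
grip_width: 0.0321
t 22.375 along,lat mm -4.46 -0.12 z 0.0373 yaw 64.79 push 12.24 latF -0.44 fz 1.45 tq [ 1.07  2.17 -0.15]
```

```bash
for i in 1 2 3 4 5; do python3 -m creep '-1 0 0 0 0 0 0; -1 0 0 0 0 0 0; -1 0 0 0 0 0 0; -1 0 0 0 0 0 0; -1 0 0 0 0 0 0' >/dev/null; python3 st.py; done; python3 -c "
from workcell import arm
print(arm.close_job())"
```

```text
t 23.0 along,lat mm -4.46 -0.12 z 0.0373 yaw 64.78 push 11.83 latF 0.2 fz 1.85 tq [ 1.01  2.18 -0.13]
t 23.625 along,lat mm -4.46 -0.12 z 0.0373 yaw 64.78 push 12.03 latF 0.27 fz 1.4 tq [ 1.07  2.22 -0.14]
t 24.25 along,lat mm -4.47 -0.1 z 0.0373 yaw 64.78 push 11.64 latF -0.24 fz 0.72 tq [ 1.06  2.27 -0.13]
t 24.875 along,lat mm -4.45 -0.13 z 0.0373 yaw 64.78 push 12.51 latF 0.35 fz 2.24 tq [ 1.09  2.25 -0.15]
t 25.5 along,lat mm -4.46 -0.12 z 0.0373 yaw 64.78 push 11.98 latF 0.06 fz 1.2 tq [ 1.01  2.24 -0.13]
the job is handed in; nothing more can be done
None
```

I stood the 20 mm spacer in front of the middle of the stop and let go of it. I then set the vee block down behind it, groove up and crosswise, and pushed both along the centre line against the stop. The push stayed steady for more than 3 s, and I handed the job in at 25.5 s while still holding it.

**Final readings:**
- **Push:** it read about 12 N at the wrist. I put roughly 2 N of that down to the vee block rubbing on the plate, which leaves about 10 N on the spring.
- **Alignment:** the gripper was within 0.2 mm of my estimated centre line, and its turn agreed with my estimate of the plate's to about 0.1°. I measured the plate's turn several ways and they spread by about 1.5°.
- **Spacer:** a top view after release showed it upright, central and parallel to the stop. I did not get a clear view of it from above once the vee block was in place, because the arm was in the way.

**Checks that disagreed or failed:**
- **Stop travel:** the force suggests about 8 mm. Matching side-camera pictures gave about 5.8 mm just before a last 0.8 mm advance, so about 6.6 mm. The travel is therefore probably 6.5–8 mm, well short of the 16 mm end.
- **Stop network:** it did not find the stop in the side view taken during the final push, so I measured its travel by comparing side pictures.

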